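# Gang-clamp tenon blanks in the bench vise

### The arm

A 6-joint arm with a two-finger parallel gripper is mounted at the origin on the work surface. World frame = base frame: x ahead of the robot, y to its left, z up, the work surface at z = 0. Lengths are in m, angles in degrees, forces in N, time in s.
With the tool pointing down it reaches from about 0.4 to 0.825 m from the base axis. Payload 7 kg.
Tool frame: the origin (TCP) lies at the very end of the fingers, on their centre line; the grasp point (between the pads) lies 19 mm behind it; z points along the fingers, y is the line along which they close (so a half turn about z gives the same grasp; the last joint's range is limited). The gripper opens to 88 mm and grips with 3 to 60 N. Pads are 19 mm wide; open, the fingers measure 130 mm over their backs; the gripper's body (78 mm by 193 mm) begins 47 mm behind the grasp point.
Start: joints at [92.08, 20.546, 0.682, 0, -70.136, -16.507], TCP at [0.168, 0.654, 0.227] pointing down, gripper open.
Joint ranges: [-176.03, 176.03], [-82.01, 121.73], [-58.28, 71.71], [-173.87, 95.51], [-174.79, -0.11], [-173.66, 173.66]. Speed limits (degrees/s): [136.94, 136.94, 172.46, 180, 180, 180].

### API

Orientations are given as [roll, pitch, yaw] about the fixed x, y, z axes, in that order (R = Rz(yaw) Ry(pitch) Rx(roll)).
In Python, from plant import get_state, capture, close_job, regions_of gives the robot as it stands.
- The arm moves only by the tool jog_arm, never from a script. Its argument "moves" is a list of rows, each a list of 3 entries, a list of its own where there are three numbers: the shift along the tool's x, y, z in cm, then the turn about the tool's z in degrees, then the finger opening in cm, from 0 to 8.76. A call has 1 to 12 rows; each row shifts and turns the commanded pose from where the row before left it, along the tool's axes as they then stand; what a row does not reach is not made up. A row lasts 1/8 s, in which the tool goes at most 62.5 mm and 10.7 degrees, less where a joint would pass 70% of its speed; a pose out of reach is approached as far as the arm can. A call is refused whole if a number of a shift passes 6.25 or a number of a turn 10.7, either way. A call with a gripper value outside its range is refused whole. The fingers move at their own pace and stop on an object; "newtons" is the grip in N (left out, the last holds). Time passes only in rows, so rows that do not move let the fingers close. It gives the time, the measured TCP pose, the force, the opening and the grip force at its end, in the units of the state.
- get_state(): the state, without advancing time (a new reading comes with each control period).
- capture(name): name is "side" or "top" or "wrist"; returns a dict with "pixels" (400x640x3 uint8, blue, green, red), "mtx" (3x3 intrinsics, pixels), "world_from_camera" (4x4, takes a point from camera to world coordinates); the wrist camera has in their place "hand_eye" (4x4, takes a point from camera to tool coordinates, whose origin is the TCP and whose axes are the flange's). Camera axes: x right, y down, z forward; pixel columns grow to the right and rows downward; lengths in m; the calibration is good to about 2 mm. A picture is of the moment at which its call begins: read the wrist's pose just before it. There is no depth.
- close_job(): hands the job in; it is judged then, once.
Trained networks look in a picture, given as the dict that the camera call returned (one of the last four; its "shot" number tells which), for a name from the list of things; names that differ only in an ending like _2 or _b are one class to them, and where a whole thing is asked for, a point or a joint stands for the part that bears it (a point fixed in the world has none). Each returns a list of dicts, best first, with "confidence" (0 to 1); they miss things now and then, are a little off and sometimes report something else, mostly with a low value. They report only what shows in the picture. A call takes as long as a camera call. They do not tell look-alikes from the thing itself.
- regions_of(picture, thing): "pixels" (400x640 bool, what is visible of it) and "pixel" ([column, row] in pixels, amid what is visible of it).
The state is a dict: "time_s": time; "joints": joint angles; "qd": joint speeds; "joint_torque": joint torques, N m; "tcp_pos": TCP position; "eef_rot": TCP orientation; "contact_force": force on the tool from outside, world axes, zero at the start; "moment": the same for the moment, N m; "gripper_width": finger opening in m; "gripper_force": force on a finger pad.
Only numpy, scipy, OpenCV 4.12 (cv2) and the standard library are available. Lean on these libraries where they do the work, as an engineer would, in place of code of your own. Each camera call takes 0.05 s, during which the arm holds its last target. There are 200 camera calls.

### The job

Open the vise with its crank, take out the finished T-piece (the one with the short tenon) and set it down in the plywood tray, standing on its foot. Then load all the untrimmed T-pieces into the vise side by side, feet flat on the bed, each pushed fully home against the end stop and all between the two jaws, and crank the jaw up firmly on them, so that its sprung pad is clearly pressed in, for trimming in one pass. Leave the other things on the table where they are.

Things in the scene. Friction and masses are not known exactly. Their poses are not given: they have to be found in the camera images.
- vise: bench vise fixed to the table. Origin on the table under the bed, z up. Bed: flat plate, top at z = 20 mm, x = -65 to 75, y = -100 to 190 mm. The moving jaw slides along y between the fixed jaw and the crank, its top at z = 52 mm. T-pieces lie along the vise's x between the jaws; one against the end stop has its centre at x = 3 mm.
- fixed_face (a point): middle of the fixed jaw's clamping face: the plane y = -70 mm of the vise, facing its +y; 120 mm long in x, top at z = 50 mm. The jaw is 24 mm thick behind it.
- stop_face (a point): middle of the end stop's face: the plane x = 58 mm of the vise, facing its -x. A low bar on the +x side of the bed, top at z = 38 mm, from y = -70 to 95 mm.
- jaw (a joint): travel of the moving jaw along the vise's y, m. The distance between the fixed jaw's face and the moving pad (not pressed in) is 0.040 + this value; range -0.006 to 0.095. Driven by the crank: jaw = 0.004 x crank. The crank's friction keeps it where it is left.
- pad (a joint): how far the sprung pad on the moving jaw is pressed in, m: 0 when free, 0.007 at its stop. The spring gives 5 N at the beginning and 2.5 N more per mm.
- pad_face (a point): middle of the clamping face of the moving jaw's sprung pad (106 mm long in the vise's x, 24 high; the face looks to the vise's -y)
- crank (a joint): angle of the crank, rad, counter-clockwise seen from above. Counter-clockwise opens the jaw, clockwise closes it, about 25 mm of jaw travel a turn; range -1.5 to 23.75. Turning takes about 3 N at the knob. At 0 the knob stands to the vise's +x of the axis.
- crank_axis (a point): point on the vertical axis of the crank, on top of the crank arm, 72 mm above the table (at the vise's x = 0, y = 150 mm). The arm is 18 mm wide.
- knob_mid (a point): middle of the crank's upright round knob, 22 mm in diameter, standing from 72 to 122 mm above the table, 45 mm from the crank's axis. The knob turns freely on its own pin, so a hand holding it need not turn as it goes round.
- trimmed: the finished T-piece, like the blanks but with a tenon only 28 mm tall (52 mm high over all), about 0.1 kg. It starts in the vise, along x. Origin at the centre of the underside, z up.
- tray: plywood tray fixed to the table, 125 (x) x 180 (y) mm outside, walls 5 mm thick and 22 mm high, floor about 5 mm thick. Origin at the centre of its underside, z up. A T-piece fits in along y.
- blank1: untrimmed T-piece of pale wood (upside-down T): a foot 110 (its x) x 36 (its y) x 24 mm high, with an upright tenon 28 (x) x 24 (y) x 42 mm tall in the middle of the foot, 66 mm high over all, about 0.11 kg. Origin at the centre of the underside, z up. Either end may face the stop. Two or three of the four blanks are present in a run.
- blank2: untrimmed T-piece of pale wood (upside-down T): a foot 110 (its x) x 36 (its y) x 24 mm high, with an upright tenon 28 (x) x 24 (y) x 42 mm tall in the middle of the foot, 66 mm high over all, about 0.11 kg. Origin at the centre of the underside, z up. Either end may face the stop. Two or three of the four blanks are present in a run.
- blank3: untrimmed T-piece of pale wood (upside-down T): a foot 110 (its x) x 36 (its y) x 24 mm high, with an upright tenon 28 (x) x 24 (y) x 42 mm tall in the middle of the foot, 66 mm high over all, about 0.11 kg. Origin at the centre of the underside, z up. Either end may face the stop. Two or three of the four blanks are present in a run.
- blank4: untrimmed T-piece of pale wood (upside-down T): a foot 110 (its x) x 36 (its y) x 24 mm high, with an upright tenon 28 (x) x 24 (y) x 42 mm tall in the middle of the foot, 66 mm high over all, about 0.11 kg. Origin at the centre of the underside, z up. Either end may face the stop. Two or three of the four blanks are present in a run.
- tumbler: drinking glass, 72 mm across, 100 tall; bystander, to be left alone. Origin at its underside.
- tape_roll: roll of paper tape lying flat, 90 mm across, 24 high; bystander, to be left alone. Origin at its underside.
- glue_tin: small tin, 48 mm across, 70 tall; bystander, to be left alone. Origin at its underside.
- mallet: hammer lying on the table; bystander, to be left alone. Origin at its underside.
- cork_block: cork sanding block 80 x 45 x 35 mm; bystander, to be left alone. Origin at its underside.
- scissors: pair of scissors lying flat, about 170 mm long; bystander, to be left alone. Origin at its underside.
Mind the look-alikes: they are no part of the job. What is shaped like the trimmed but red is not meant.

How it is judged:
By the outcome, as a careful person would: the job done as asked, in the order asked, and still so for the second after the job is handed in, with the robot touching nothing.
Of blank1, blank2, blank3, blank4 only 2 to 3 are there at a start; the rules pass over those that are not, and their reading is None.
At some moment in a run one of blank1, blank2, blank3, blank4 may be knocked a few centimetres aside while the robot is not near it.
It also fails if it takes over 210 s, if anything falls off the work surface, if the arm or the gripper's body presses on something with over 40 N, if the wrist force passes 120 N, or if a joint passes its speed limit or range.

## Working session

There is one attempt and no reset: what is moved stays moved. The work goes in short steps, Python scripts to look and compute and a tool call to move; the robot and the scene stay as the last step left them, time stands still between calls to the robot, and variables do not carry over. Pictures are saved under pics/ and viewed, at most 14 in all, crops included, and the job is handed in when it is done.

Besides the shell and the picture viewer there is one more tool, called after ">>>" as name(argument=value, ...) on one line, values as JSON. jog_arm: Moves the arm, as the interface text tells. Its arguments: {"type":"object","properties":{"moves":{"type":"array"},"newtons":{"type":"number"}},"required":["moves"]}

```bash
mkdir -p pics; ls; python3 - <<'E'
from plant import get_state, capture, regions_of
import cv2,pickle
s=get_state(); print(s)
for n in("top","side"):
    p=capture(n); cv2.imwrite(f"pics/{n}0.png",p["pixels"]); pickle.dump(p,open(f"{n}0.pkl","wb"))
    print(n,p["mtx"],p["world_from_camera"])
    for t in ["vise","trimmed","tray","blank1","jaw","crank","knob_mid"]:
        try: print(t,[(r["pixel"],round(r["confidence"],2)) for r in regions_of(p,t)])
        except Exception as e: print(t,e)
E
```

```text
pics
{'time_s': 0.0, 'joints': array([ 9.20791222e+01,  2.05918710e+01,  6.34198793e-01, -1.93352568e-02,
       -7.01378602e+01, -1.65072830e+01]), 'qd': array([ 0.01053219, -0.07425496,  0.03300937,  0.02172761,  0.03676195,
       -0.10267498]), 'joint_torque': array([ 9.10825838e-04, -5.82715559e+01,  2.93052864e+01,  6.99683726e+00,
        6.99693774e-03, -1.61065159e-04]), 'tcp_pos': array([0.16809203, 0.65322248, 0.22562349]), 'eef_rot': array([ 1.79903240e+02, -9.71958393e-03, -1.44347371e+01]), 'contact_force': array([-0.0502691 ,  0.45617314, -0.15304982]), 'moment': array([ 0.07156822, -0.00843033,  0.00964455]), 'gripper_force': 0.0, 'gripper_width': 0.08740234855718777}
top [[427.72053674   0.         322.51472968]
 [  0.         427.72053674 197.47772496]
 [  0.           0.           1.        ]] [[-0.01375665 -0.98333627  0.18127473  0.31214781]
 [-0.99942723  0.01912806  0.02791642 -0.12233588]
 [-0.03091866 -0.18078687 -0.98303619  1.23120725]
 [ 0.          0.          0.          1.        ]]
vise [([290.8, 187.5], 0.95), ([334.9, 194.4], 0.59)]
trimmed [([332.6,
[... 290 characters left out ...]
  0.         329.60552104]
 [  0.         405.24493077 199.82905171]
 [  0.           0.           1.        ]] [[ 0.93148008 -0.16363314  0.32491392  0.0956708 ]
 [-0.36319393 -0.46949502  0.80477612 -1.21228039]
 [ 0.02085742 -0.86763968 -0.49675582  0.78004495]
 [ 0.          0.          0.          1.        ]]
vise [([321.4, 202.6], 0.73)]
trimmed [([292.2, 249.0], 0.88), ([344.8, 248.0], 0.65), ([362.3, 324.5], 0.6), ([330.6, 213.2], 0.57)]
tray [([264.3, 176.5], 0.8)]
blank1 [([352.0, 273.9], 0.75), ([311.4, 166.1], 0.59), ([276.7, 290.3], 0.23)]
jaw [([323.8, 210.1], 0.6)]
crank [([320.3, 177.9], 0.48), ([275.7, 285.9], 0.28)]
knob_mid [([323.9, 207.7], 0.57), ([322.2, 171.4], 0.38)]
```

View pics/top0.png

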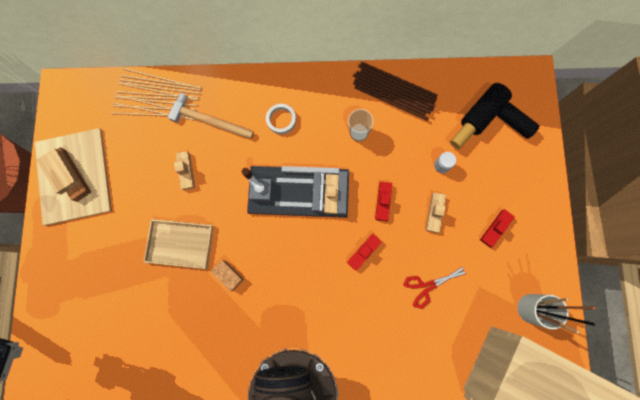

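View pics/side0.png

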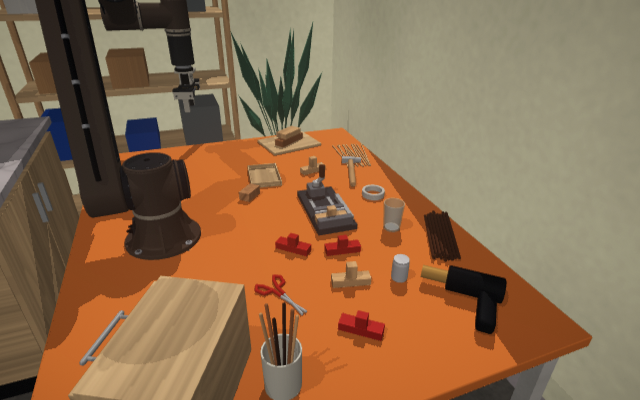

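Top view: trimmed piece in the vise at (332,192). The pale untrimmed blanks are at (183,167) and (437,212). The red look-alikes at (384,201), (365,251) and (497,228) are not meant. The tray is at (180,245) and the crank knob at about (249,173).

```bash
cat > h.py <<'E'
from plant import *
import numpy as np, cv2, pickle
from scipy.spatial.transform import Rotation as R
def wfc(p,s=None):
    if "world_from_camera" in p: return np.array(p["world_from_camera"])
    T=np.eye(4);T[:3,:3]=R.from_euler("xyz",s["eef_rot"],degrees=True).as_matrix();T[:3,3]=s["tcp_pos"]
    return T@np.array(p["hand_eye"])
def at(p,px,z,s=None):
    T=wfc(p,s);px=np.atleast_2d(px).astype(float)
    d=np.c_[px,np.ones(len(px))]@np.linalg.inv(p["mtx"]).T@T[:3,:3].T
    return (T[:3,3]+d*((z-T[2,3])/d[:,2:]))
def proj(p,w,s=None):
    T=np.linalg.inv(wfc(p,s));c=np.atleast_2d(w)@T[:3,:3].T+T[:3,3];c=c@p["mtx"].T
    return c[:,:2]/c[:,2:]
E
python3 - <<'E'
from h import *
p=pickle.load(open("top0.pkl","rb"))
for n,px,z in [("trim",(332,186),.07),("b1",(183,157),.066),("b2",(440,198),.066),("tray",(180,245),.01),("visebed tl",(249,217),.02),("bed tr",(348,216),.02),("knobtop",(246,173),.122),("axis",(263,188),.072)]:
    print(n,at(p,px,z)[0].round(3))
im=p["pixels"][130:280,130:470]
cv2.imwrite("pics/c1.png",cv2.resize(im,None,fx=2.35,fy=2.35,interpolation=cv2.INTER_CUBIC))
E
```

```text
trim [ 0.558 -0.116  0.07 ]
b1 [0.652 0.307 0.066]
b2 [ 0.519 -0.412  0.066]
tray [0.406 0.324 0.01 ]
visebed tl [0.483 0.124 0.02 ]
bed tr [ 0.48 -0.16  0.02]
knobtop [0.587 0.113 0.122]
axis [0.556 0.076 0.072]
```

View pics/c1.png

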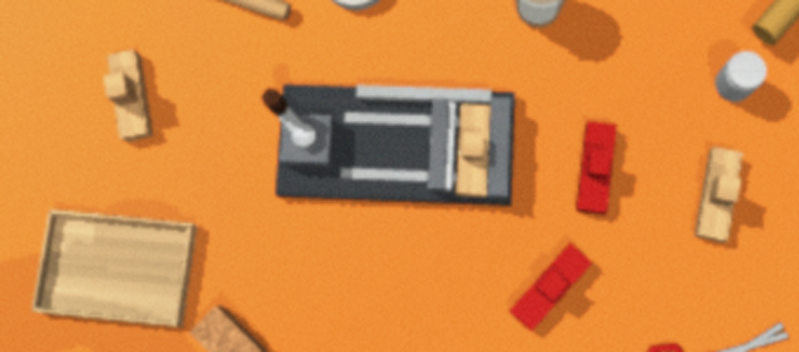

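>>> jog_arm(moves=[[[0, 0, -1], 9.5, 8.7], [[0, 0, -1], 9.5, 8.7], [[0, 0, -1], 9.5, 8.7], [[0, 0, -1], 9.5, 8.7], [[0, 0, -1], 9.5, 8.7], [[0, 0, -1], 9.5, 8.7], [[0, 0, -1], 9.5, 8.7], [[0, 0, -1], 9.1, 8.7], [[5, -3, -1], 0, 8.7], [[5, -3, -1], 0, 8.7], [[5, -3, -1], 0, 8.7], [[5, -3, -1], 0, 8.7]])

```text
time_s: 2.3
tcp_pos: [0.2888, 0.4519, 0.3471]
eef_rot: [-180.0, 0.0, -90.0]
contact_force: [1.5, 1.4, 0.3]
gripper_width: 0.0873
gripper_force: 0.0
```

>>> jog_arm(moves=[[[5, -3, 0], 0, 8.7], [[5, -3, 0], 0, 8.7], [[5, -3, 0], 0, 8.7], [[5, -3, 0], 0, 8.7], [[5, -3, 0], 0, 8.7], [[5, -3, 0], 0, 8.7], [[5, -3, 0], 0, 8.7], [[5, -3, 0], 0, 8.7], [[5, -3, 0], 0, 8.7], [[0, 0, 0], 0, 8.7], [[0, 0, 0], 0, 8.7]])

```text
time_s: 3.68
tcp_pos: [0.5577, 0.0032, 0.3464]
eef_rot: [180.0, 0.0, -90.1]
contact_force: [-1.0, 0.4, 1.3]
gripper_width: 0.0871
gripper_force: 0.0
```

```bash
python3 - <<'E'
from h import *
s=get_state(); p=capture("wrist"); pickle.dump((s,p),open("w1.pkl","wb"))
print(s["tcp_pos"],s["eef_rot"],s["joints"],p["mtx"][0][0],wfc(p,s).round(3))
cv2.imwrite("pics/w1.png",p["pixels"])
E
```

```text
[0.55773346 0.00324755 0.34635852] [ 1.79974401e+02  3.66224965e-03 -9.00961660e+01] [ 2.04384691e+01  6.29750731e+00 -2.67818698e+00 -1.25621447e-02
 -8.10469940e+01 -2.05326769e+01] 306.42759851790004 [[-1.     0.002  0.001  0.557]
 [ 0.002  0.96   0.279 -0.073]
 [-0.     0.279 -0.96   0.505]
 [ 0.     0.     0.     1.   ]]
```

View pics/w1.png

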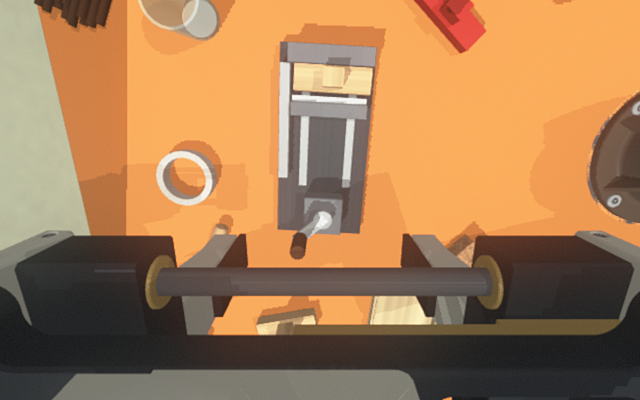

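```bash
python3 - <<'E'
from h import *
s,p=pickle.load(open("w1.pkl","rb"))
cv2.imwrite("pics/w1c.png",cv2.resize(p["pixels"][30:265,260:395],None,fx=2.55*1.0,fy=2.55,interpolation=cv2.INTER_CUBIC))
from scipy.optimize import least_squares
P=np.array([[75,190,20],[-65,190,20],[60,-94,50],[-60,-94,50],[60,-70,50],[-60,-70,50]])/1e3
px=np.array([[278,230],[359,233],[285,43],[378,47],[285,62],[376,67]])
def w(q): 
    c,s_=np.cos(q[2]),np.sin(q[2]); return P@np.array([[c,s_,0],[-s_,c,0],[0,0,1]])+[q[0],q[1],0]
r=least_squares(lambda q:(proj(p,w(q),s)-px).ravel(),[.56,-.05,0],loss="soft_l1")
print(r.x[:2],np.degrees(r.x[2]),(proj(p,w(r.x),s)-px).round(1))
for n,c,z in [("knob",(297,253),.122),("axis",(322,220),.08),("tenon",(336,76),.072)]: print(n,at(p,c,z,s)[0])
E
```

```text
[ 0.55152141 -0.06244804] -2.8554056111106747 [[-0.5  0.1]
 [ 0.8  0.8]
 [ 1.6 -0.4]
 [-2.4  0.3]
 [ 1.4 -0.1]
 [-2.1 -0.5]]
knob [0.59400723 0.11595521 0.122     ]
axis [0.55988917 0.08337351 0.08      ]
tenon [ 0.54079189 -0.11511905  0.072     ]
```

View pics/w1c.png

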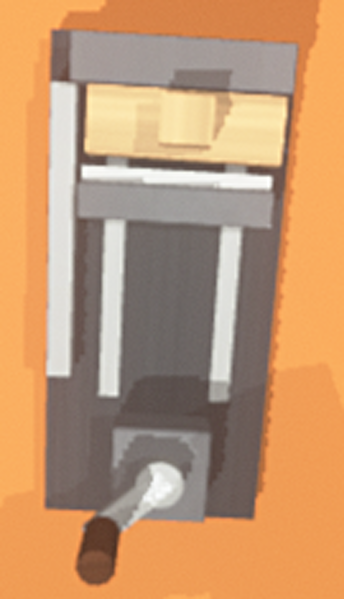

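```bash
python3 - <<'E'
from h import *
from scipy.optimize import least_squares
s,p=pickle.load(open("w1.pkl","rb"))
c2=lambda a:np.array(a)/2.55+[260,30]
P=np.array([[75,190,20],[-65,190,20],[58,-70,38],[58,95,38],[-65,0,20]])/1e3
px=np.vstack([c2([45,508]),c2([253,519]),c2([76,85]),c2([72,376]),c2([275,300])])
J=np.array([[0,-94,50],[0,-70,50]])/1e3; jp=np.vstack([c2([180,36]),c2([180,92])])
def w(q,P=P): 
    c,s_=np.cos(q[2]),np.sin(q[2]); return P@np.array([[c,s_,0],[-s_,c,0],[0,0,1]])+[q[0],q[1],0]
def f(q):
    a=proj(p,w(q),s)-px; a[4,1]=0
    return np.r_[a.ravel(),(proj(p,w(q,J),s)-jp)[:,1]]
r=least_squares(f,[.56,-.05,0],loss="soft_l1")
print(r.x[:2],np.degrees(r.x[2]),f(r.x).round(1))
q=r.x
print("axis",w(q,np.array([[0,.15,.072]])),"pred px",proj(p,w(q,np.array([[0,.15,.085]])),s),c2([162,485]))
print("knobtop",at(p,c2([97,566]),.122,s),"bottom-ish",at(p,c2([110,520]),.072,s))
print("tenon top corners",at(p,np.vstack([c2([160,145]),c2([213,147])]),.072,s),"padface y?",at(p,c2([178,168]),.05,s))
print("fixedface",w(q,np.array([[0,-.07,.05]])))
pickle.dump(q,open("vise.pkl","wb"))
E
```

```text
[ 0.55090411 -0.06269645] -3.124941830079733 [-0.3  0.6  0.4  0.3 -0.3 -0.4 -1.   0.4  2.4  0.   0.6 -2.1]
axis [[0.55908114 0.08708051 0.072     ]] pred px [[322.54095207 223.57163228]] [323.52941176 220.19607843]
knobtop [[0.59254301 0.11439541 0.122     ]] bottom-ish [[0.5887166  0.10876338 0.072     ]]
tenon top corners [[ 0.55827955 -0.10169277  0.072     ]
 [ 0.53064958 -0.10065725  0.072     ]] padface y? [[ 0.54846548 -0.09120674  0.05      ]]
fixedface [[ 0.54708817 -0.13259236  0.05      ]]
```

>>> jog_arm(moves=[[[-5.6, -1.8, 0.5], 0, 6], [[-5.6, -1.7, 0.5], 0, 6], [[0, 0, 5.2], 0, 6], [[0, 0, 5.2], 0, 6], [[0, 0, 5.2], 0, 6], [[0, 0, 5.2], 0, 6], [[0, 0, 4], 0, 6], [[0, 0, 0], 0, 6], [[0, 0, 0], 0, 1.5], [[0, 0, 0], 0, 1.5], [[0, 0, 0], 0, 1.5], [[0, 0, 0], 0, 1.5]], newtons=25)

```text
time_s: 5.22
tcp_pos: [0.5932, 0.1156, 0.0894]
eef_rot: [-179.9, 0.0, -90.0]
contact_force: [0.1, 0.6, 0.6]
gripper_width: 0.0255
gripper_force: 0.0
```

>>> jog_arm(moves=[[[0, 0, 0], 0, 1.0], [[0, 0, 0], 0, 1.0], [[0, 0, 0], 0, 1.0]])

```text
time_s: 5.6
tcp_pos: [0.5939, 0.1158, 0.0893]
eef_rot: [-179.9, 0.0, -90.0]
contact_force: [2.4, 0.4, 5.3]
gripper_width: 0.0214
gripper_force: 25.0
```

>>> jog_arm(moves=[[[-1.34, 1.91, 0], 0, 1], [[-0.2, 2.32, 0], 0, 1], [[0.98, 2.11, 0], 0, 1]])

```text
time_s: 5.98
tcp_pos: [0.5305, 0.1209, 0.0893]
eef_rot: [-179.8, -0.0, -89.9]
contact_force: [17.5, -16.3, -4.0]
gripper_width: 0.0216
gripper_force: 25.0
```

```bash
python3 - <<'E'
from h import *
s=get_state();print(s["tcp_pos"],s["contact_force"],s["gripper_width"])
E
```

```text
[0.53051026 0.12091221 0.08931897] [ 17.53215422 -16.34147515  -3.98339721] 0.021569521587089375
```

>>> jog_arm(moves=[[[1.91, 1.34, 0], 0, 1], [[2.32, 0.2, 0], 0, 1], [[2.11, -0.98, 0], 0, 1]])

```text
time_s: 6.35
tcp_pos: [0.5244, 0.058, 0.0893]
eef_rot: [-179.9, 0.1, -90.0]
contact_force: [6.7, 10.1, -1.3]
gripper_width: 0.0213
gripper_force: 25.0
```

>>> jog_arm(moves=[[[1.34, -1.91, 0], 0, 1], [[0.2, -2.32, 0], 0, 1], [[-0.98, -2.11, 0], 0, 1]])

```text
time_s: 6.72
tcp_pos: [0.5873, 0.0497, 0.0892]
eef_rot: [179.9, -0.1, -90.1]
contact_force: [-4.2, 0.7, 13.1]
gripper_width: 0.0213
gripper_force: 25.0
```

>>> jog_arm(moves=[[[-1.91, -1.34, 0], 0, 1], [[-2.32, -0.2, 0], 0, 1], [[-2.11, 0.98, 0], 0, 1]])

```text
time_s: 7.1
tcp_pos: [0.5946, 0.1156, 0.0892]
eef_rot: [-179.9, -0.0, -90.0]
contact_force: [-0.9, -5.5, 12.3]
gripper_width: 0.0214
gripper_force: 25.0
```

Going round well. One more turn, then 120° more.

>>> jog_arm(moves=[[[-1.34, 1.91, 0], 0, 1], [[-0.2, 2.32, 0], 0, 1], [[0.98, 2.11, 0], 0, 1], [[1.91, 1.34, 0], 0, 1], [[2.32, 0.2, 0], 0, 1], [[2.11, -0.98, 0], 0, 1], [[1.34, -1.91, 0], 0, 1], [[0.2, -2.32, 0], 0, 1], [[-0.98, -2.11, 0], 0, 1], [[-1.91, -1.34, 0], 0, 1], [[-2.32, -0.2, 0], 0, 1], [[-2.11, 0.98, 0], 0, 1]])

```text
time_s: 8.6
tcp_pos: [0.5946, 0.1155, 0.0892]
eef_rot: [-179.9, -0.0, -90.1]
contact_force: [-1.3, -5.8, 11.8]
gripper_width: 0.0216
gripper_force: 25.0
```

>>> jog_arm(moves=[[[-1.34, 1.91, 0], 0, 1], [[-0.2, 2.32, 0], 0, 1], [[0.98, 2.11, 0], 0, 1], [[1.91, 1.34, 0], 0, 1], [[0, 0, 0], 0, 1], [[0, 0, 0], 0, 5], [[0, 0, 0], 0, 5], [[0, 0, 0], 0, 5], [[0, 0, -6], 0, 5], [[0, 0, -6], 0, 5], [[0, 0, -6], 0, 8], [[0, 0, -6], 0, 8]])

```text
time_s: 10.1
tcp_pos: [0.5154, 0.1019, 0.3304]
eef_rot: [180.0, 0.0, -90.0]
contact_force: [1.2, 0.5, -0.3]
gripper_width: 0.0642
gripper_force: 0.0
```

>>> jog_arm(moves=[[[5, -1, -2], 0, 8.7], [[5, -1, 0], 0, 8.7], [[0, 0, 0], 0, 8.7]])

```text
time_s: 10.48
tcp_pos: [0.5359, -0.0003, 0.3483]
eef_rot: [180.0, -0.0, -90.2]
contact_force: [-0.1, 0.5, -0.2]
gripper_width: 0.0863
gripper_force: 0.0
```

```bash
python3 - <<'E'
from h import *
s=get_state(); p=capture("wrist"); pickle.dump((s,p),open("w2.pkl","wb"))
print(s["tcp_pos"],s["eef_rot"])
cv2.imwrite("pics/w2.png",p["pixels"])
E
```

```text
[ 5.35910310e-01 -2.77223696e-04  3.48303326e-01] [ 1.79950212e+02 -6.53559291e-03 -9.02090745e+01]
```

View pics/w2.png

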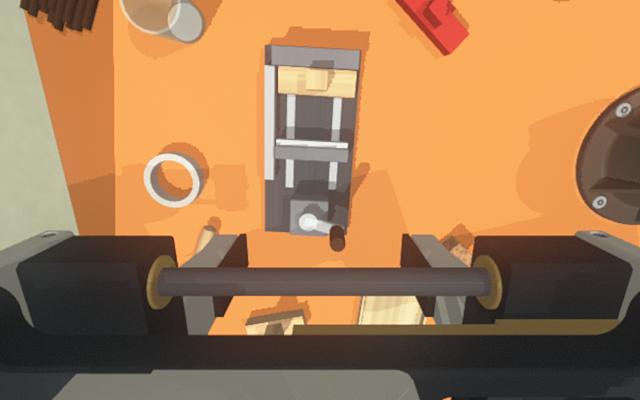

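>>> jog_arm(moves=[[[5.6, -0.4, 0], 0, 8.7], [[5.7, -0.45, 4], 0, 8.7], [[0, 0, 5.2], 2.9, 8.7], [[0, 0, 5.2], 0, 8.7], [[0, 0, 5.2], 0, 8.7], [[0, 0, 5.2], 0, 8.7], [[0, 0, 5.1], 0, 8.7], [[0, 0, 0], 0, 8.7]])

```text
time_s: 11.52
tcp_pos: [0.5408, -0.1044, 0.0502]
eef_rot: [179.5, -0.1, -92.9]
contact_force: [0.2, 0.3, 0.4]
gripper_width: 0.087
gripper_force: 0.0
```

>>> jog_arm(moves=[[[0, 0, 0], 0, 2], [[0, 0, 0], 0, 2], [[0, 0, 0], 0, 2], [[0, 0, 0], 0, 2], [[0, 0, 0], 0, 2], [[0, 0, 0], 0, 2], [[0, 0, 0], 0, 2], [[0, 0, 0], 0, 2]], newtons=20)

```text
time_s: 12.52
tcp_pos: [0.5442, -0.1051, 0.0538]
eef_rot: [-180.0, -0.0, -92.9]
contact_force: [-0.3, 0.1, 1.4]
gripper_width: 0.0278
gripper_force: 20.0
```

>>> jog_arm(moves=[[[0, 0, 0], 0, 4.5], [[0, 0, 0], 0, 4.5], [[0.8, 0, 0], 0, 4.5], [[0, 0, 0.6], 0, 4.5], [[0, 0, 0], 0, 4.5], [[0, 0, 0], 0, 2], [[0, 0, 0], 0, 2], [[0, 0, 0], 0, 2], [[0, 0, 0], 0, 2]])

```text
time_s: 13.65
tcp_pos: [0.5437, -0.113, 0.0478]
eef_rot: [-180.0, 0.0, -92.9]
contact_force: [-0.0, -0.6, 1.0]
gripper_width: 0.0278
gripper_force: 20.0
```

>>> jog_arm(moves=[[[0, 0, 0], 0, 2], [[0, 0, -1], 0, 2], [[0, 0, -5], 0, 2], [[0, 0, -6], 0, 2], [[0, 0, -6], 0, 2], [[0, 0, 0], 0, 2]])

```text
time_s: 14.4
tcp_pos: [0.5464, -0.1132, 0.2341]
eef_rot: [-179.4, 0.0, -92.9]
contact_force: [-0.2, 0.4, -1.1]
gripper_width: 0.0281
gripper_force: 20.0
```

```bash
python3 - <<'E'
from h import *
s=get_state(); p=capture("wrist"); pickle.dump((s,p),open("w3.pkl","wb"))
print(s["tcp_pos"],s["eef_rot"],s["gripper_width"])
p=capture("top"); pickle.dump(p,open("top3.pkl","wb"))
# tray region corners
for r in regions_of(p,"tray")[:1]:
    m=r["pixels"].astype(np.uint8); print(r["confidence"],m.sum())
    c=max(cv2.findContours(m,0,2)[0],key=cv2.contourArea); rr=cv2.minAreaRect(c); b=cv2.boxPoints(rr); print(b)
    w=at(p,b,.022); print(w.round(4), w.mean(0), np.linalg.norm(np.diff(w,axis=0),axis=1), np.degrees(np.arctan2(*(np.diff(w,axis=0)[:,1::-1].T))))
for r in regions_of(p,"blank1"): print(r["pixel"],r["confidence"])
E
```

```text
[ 0.54636402 -0.11322209  0.23407039] [-1.79399665e+02  3.31190453e-02 -9.28904610e+01] 0.028142287657347994
0.51 197
[[143.45111 261.8548 ]
 [147.41528 219.57019]
 [153.64182 220.15393]
 [149.67764 262.43854]]
[[0.3595 0.4223 0.022 ]
 [0.4801 0.4183 0.022 ]
 [0.4781 0.4    0.022 ]
 [0.3576 0.4043 0.022 ]] [0.41882818 0.41124805 0.022     ] [0.12074235 0.01840781 0.12063353] [ -1.89372106 -96.30514499 177.95267305]
[432.7, 212.6] 0.76
```

```bash
python3 - <<'E'
from h import *
p=pickle.load(open("top0.pkl","rb"))
b=np.array([[50,212],[193,222],[183,327],[36,310]])/2.35+130
w=at(p,b,.022); print(w.round(4), w.mean(0)); d=np.diff(np.vstack([w,w[:1]]),axis=0)[:,:2]; print(np.linalg.norm(d,axis=1),np.degrees(np.arctan2(d[:,1],d[:,0])))
p=pickle.load(open("top3.pkl","rb"))
cv2.imwrite("pics/t3.png",cv2.resize(p["pixels"][130:280,130:470],None,fx=2.35,fy=2.35,interpolation=cv2.INTER_CUBIC))
E
```

```text
[[0.4781 0.4069 0.022 ]
 [0.4626 0.2295 0.022 ]
 [0.3364 0.2374 0.022 ]
 [0.3592 0.4169 0.022 ]] [0.40909541 0.32270006 0.022     ]
[0.17805427 0.12645084 0.18097357 0.11927542] [-94.97257061 176.43502599  82.767059    -4.81513601]
```

View pics/t3.png

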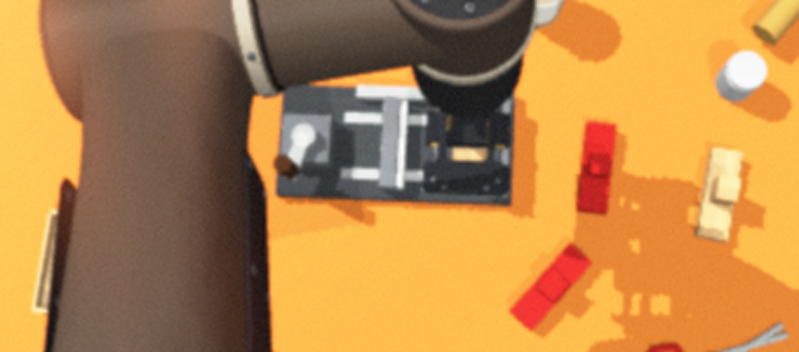

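>>> jog_arm(moves=[[[0, 0, 0], -9.7, 2], [[0, 0, 0], -9.7, 2], [[0, 0, 0], -9.7, 2], [[0, 0, 0], -9.7, 2], [[0, 0, 0], -9.7, 2], [[0, 0, 0], -9.7, 2], [[0, 0, 0], -9.7, 2], [[0, 0, 0], -9.7, 2], [[0, 0, 0], -9.7, 2], [[-2.2, -5.2, 0], 0, 2], [[-2.2, -5.2, 0], 0, 2], [[-2.2, -5.2, 0], 0, 2]])

```text
time_s: 16.1
tcp_pos: [0.4919, 0.0496, 0.2262]
eef_rot: [179.9, 0.1, -5.7]
contact_force: [0.3, 0.5, -0.9]
gripper_width: 0.0281
gripper_force: 20.0
```

>>> jog_arm(moves=[[[-2.2, -5.2, 0], 0, 2], [[-2.2, -5.2, 0], 0, 2], [[-2.2, -5.2, 0], 0, 2], [[-2.2, -5.2, 0], 0, 2], [[-2.2, -5.2, 0], 0, 2], [[0, 0, 0], 0, 2], [[0, 0, 0], 0, 2]])

```text
time_s: 16.98
tcp_pos: [0.4087, 0.3177, 0.2264]
eef_rot: [179.8, 0.1, -5.6]
contact_force: [-0.0, -0.1, -1.6]
gripper_width: 0.028
gripper_force: 20.0
```

>>> jog_arm(moves=[[[0, -0.5, 5], 0, 2], [[0, 0, 5], 0, 2], [[0, 0, 5], 0, 2], [[0, 0, 2.8], 0, 2], [[0, 0, 0], 0, 2], [[0, 0, 0], 0, 2]])

```text
time_s: 17.73
tcp_pos: [0.4106, 0.3231, 0.0508]
eef_rot: [-180.0, -0.0, -5.7]
contact_force: [0.7, 0.7, -1.1]
gripper_width: 0.0279
gripper_force: 20.0
```

```bash
python3 - <<'E'
from h import *
s=get_state(); p=capture("side")
print(s["tcp_pos"],s["contact_force"])
cv2.imwrite("pics/s4.png",cv2.resize(p["pixels"][130:230,200:360],None,fx=4,fy=4,interpolation=cv2.INTER_CUBIC))
E
```

```text
[0.41061836 0.32308742 0.05075406] [ 0.65252146  0.67442588 -1.06461876]
```

View pics/s4.png

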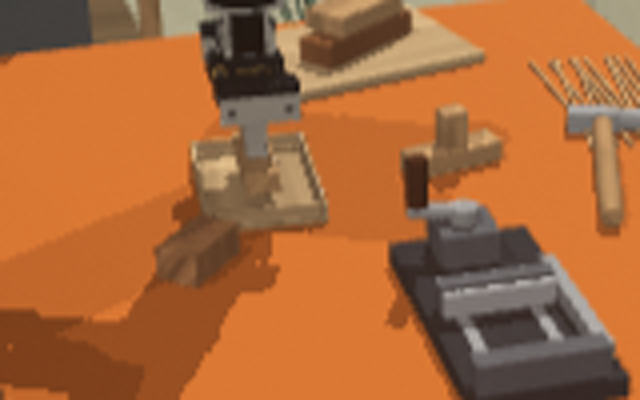

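The piece is over the tray, well inside its walls. I'll lower it the last 17 mm, release and lift.

>>> jog_arm(moves=[[[0, 0, 1.2], 0, 2], [[0, 0, 0.3], 0, 2], [[0, 0, 0.2], 0, 2], [[0, 0, 0], 0, 2]])

```text
time_s: 18.27
tcp_pos: [0.4098, 0.3234, 0.0328]
eef_rot: [-180.0, -0.0, -5.6]
contact_force: [0.4, 0.4, 0.4]
gripper_width: 0.0281
gripper_force: 20.0
```

>>> jog_arm(moves=[[[0, 0, 0], 0, 5], [[0, 0, 0], 0, 5], [[0, 0, 0], 0, 5], [[0, 0, 0], 0, 5], [[0, 0, -6], 0, 6], [[0, 0, -6], 0, 8.7], [[0, 0, -6], 0, 8.7], [[0, 0, -6], 0, 8.7], [[0, 0, -5], 0, 8.7], [[5, 0, 0], 0, 8.7], [[5, 0, 0], 0, 8.7], [[0, 0, 0], 0, 8.7]])

```text
time_s: 19.77
tcp_pos: [0.5114, 0.3127, 0.3212]
eef_rot: [179.9, 0.1, -5.8]
contact_force: [-1.2, 0.2, -1.0]
gripper_width: 0.0872
gripper_force: 0.0
```

```bash
python3 - <<'E'
from h import *
s=get_state(); p=capture("wrist"); pickle.dump((s,p),open("w5.pkl","wb"))
print(s["tcp_pos"],s["eef_rot"])
for r in regions_of(p,"blank1")+regions_of(p,"trimmed"): print(r["pixel"],r["confidence"])
cv2.imwrite("pics/w5.png",p["pixels"])
E
```

```text
[0.51144587 0.31267918 0.32116021] [ 1.79886671e+02  6.95988664e-02 -5.78166960e+00]
[487.1, 132.0] 0.74
[309.3, 76.6] 0.73
[324.6, 227.3] 0.87
[630.1, 224.3] 0.63
```

View pics/w5.png

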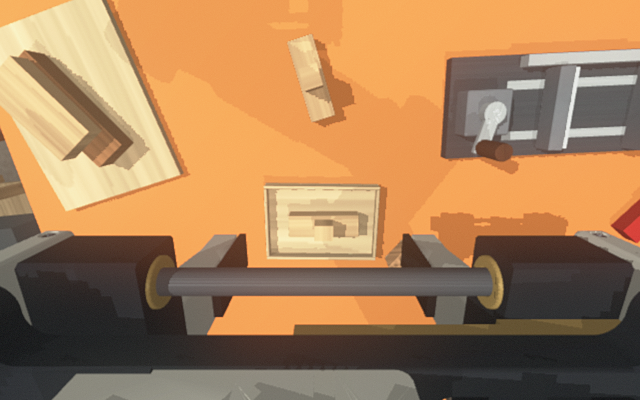

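```bash
python3 - <<'E'
from h import *
s,p=pickle.load(open("w5.pkl","rb"))
b=np.array([[290,42],[312,36],[334,117],[311,124]])
w=at(p,b,.024,s); c=w.mean(0); d=np.diff(np.vstack([w,w[:1]]),axis=0)[:,:2]
print(w.round(4),c,np.linalg.norm(d,axis=1),np.degrees(np.arctan2(d[:,1],d[:,0])))
# model overlay
from itertools import product
def boxes(c,a):
    Rz=R.from_euler("z",a,degrees=True).as_matrix()
    return [np.array(list(product(*X)))@Rz.T+[c[0],c[1],0] for X in ([(-.055,.055),(-.018,.018),(0,.024)],[(-.014,.014),(-.012,.012),(.024,.066)])]
im=cv2.resize(p["pixels"][20:140,260:380],None,fx=5,fy=5,interpolation=cv2.INTER_CUBIC)
for B in boxes(c,np.degrees(np.arctan2(d[1,1],d[1,0]))):
    h=cv2.convexHull(((proj(p,B,s)-[260,20])*5+2).astype(np.int32)); cv2.polylines(im,[h],True,(255,0,0),1)
cv2.imwrite("pics/c5.png",im)
E
```

```text
[[0.677  0.3406 0.024 ]
 [0.6813 0.3103 0.024 ]
 [0.5739 0.2906 0.024 ]
 [0.5675 0.3245 0.024 ]] [0.62491333 0.31649861 0.024     ] [0.03057152 0.10918469 0.0345434  0.11066777] [ -81.98263825 -169.60474367  100.63148634    8.32497469]
```

View pics/c5.png

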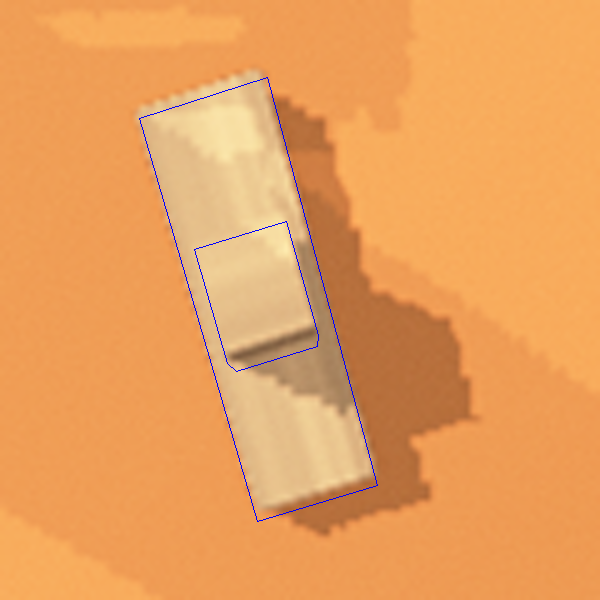

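>>> jog_arm(moves=[[[0, 0, 0], 10.7, 8.7], [[0, 0, 0], 10.7, 8.7], [[0, 0, 0], 10.7, 8.7], [[0, 0, 0], 10.7, 8.7], [[0, 0, 0], 10.7, 8.7], [[0, 0, 0], 10.7, 8.7], [[0, 0, 0], 10.6, 8.7], [[0.7, -5.7, 0], 0, 8.7], [[0.8, -5.7, 2], 0, 8.7], [[0, 0, 5], 0, 8.7], [[0, 0, 5], 0, 8.7], [[0, 0, 5], 0, 8.7]])

```text
time_s: 21.42
tcp_pos: [0.6233, 0.3181, 0.152]
eef_rot: [-180.0, 0.0, -80.4]
contact_force: [0.6, -0.1, -0.2]
gripper_width: 0.087
gripper_force: 0.0
```

>>> jog_arm(moves=[[[0, 0, 3], 0, 8.7], [[0, 0, 0], 0, 8.7], [[0, 0, 0], 0, 8.7]])

```text
time_s: 21.8
tcp_pos: [0.6247, 0.3185, 0.1249]
eef_rot: [-179.9, 0.1, -80.4]
contact_force: [-0.3, -0.1, 0.5]
gripper_width: 0.0871
gripper_force: 0.0
```

```bash
cat > go.py <<'E'
import sys
from h import *
s=get_state();x,y,z,yaw=map(float,sys.argv[1:5])
Rm=R.from_euler("xyz",s["eef_rot"],degrees=True).as_matrix()
print("tcp",s["tcp_pos"].round(4),"yaw",s["eef_rot"][2].round(1),"shift cm",((np.array([x,y,z])-s["tcp_pos"])@Rm*100).round(2),"turn",round(-(yaw-s["eef_rot"][2]),1),"w",s["gripper_width"].round(4),"F",s["contact_force"].round(1))
E
python3 go.py .6265 .317 .030 -80.6
```

```text
Traceback (most recent call last):
  File "go.py", line 5, in <module>
    print("tcp",s["tcp_pos"].round(4),"yaw",s["eef_rot"][2].round(1),"shift cm",((np.array([x,y,z])-s["tcp_pos"])@Rm*100).round(2),"turn",round(-(yaw-s["eef_rot"][2]),1),"w",s["gripper_width"].round(4),"F",s["contact_force"].round(1))
                                                                                                                                                                              ^^^^^^^^^^^^^^^^^^^^^^^^
AttributeError: 'float' object has no attribute 'round'
```

>>> jog_arm(moves=[[[0.1, -0.2, 4], 0, 8.7], [[0, 0, 4], 0, 8.7], [[0, 0, 1.5], 0, 8.7], [[0, 0, 0], 0, 8.7], [[0, 0, 0], 0, 8.7]])

```text
time_s: 22.42
tcp_pos: [0.6276, 0.3179, 0.0301]
eef_rot: [-179.8, 0.1, -80.4]
contact_force: [-0.0, 0.3, -0.0]
gripper_width: 0.0873
gripper_force: 0.0
```

```bash
sed -i 's/s\["gripper_width"\].round(4)/s["gripper_width"]/' go.py; python3 go.py .6265 .317 .030 -80.6
```

```text
tcp [0.6276 0.3179 0.0301] yaw -80.4 shift cm [0.07 0.12 0.01] turn 0.2 w 0.08731826852236259 F [-0.   0.3 -0. ]
```

>>> jog_arm(moves=[[[0, 0, 0], 0, 2], [[0, 0, 0], 0, 2], [[0, 0, 0], 0, 2], [[0, 0, 0], 0, 2], [[0, 0, 0], 0, 2], [[0, 0, 0], 0, 2], [[0, 0, 0], 0, 2], [[0, 0, 0], 0, 2]], newtons=20)

```text
time_s: 23.42
tcp_pos: [0.6264, 0.3169, 0.0277]
eef_rot: [180.0, -0.0, -80.4]
contact_force: [0.3, -0.0, -0.4]
gripper_width: 0.0281
gripper_force: 19.9
```

>>> jog_arm(moves=[[[0, 0, -1], 0, 2], [[0, 0, -5], 0, 2], [[0, 0, -5], 0, 2], [[0, 0, -5], 0, 2], [[0, 0, -1], 0, 2], [[0, 0, 0], 0, 2], [[0, 0, 0], 6.3, 2], [[0, 0, 0], 6.3, 2], [[0, 0, 0], 0, 2]])

```text
time_s: 24.55
tcp_pos: [0.6255, 0.3164, 0.1956]
eef_rot: [179.8, -0.1, -93.0]
contact_force: [-0.5, -0.9, -1.4]
gripper_width: 0.028
gripper_force: 19.9
```

```bash
python3 go.py .543 -.112 .19 -93.1; python3 - <<'E'
from h import *
q=pickle.load(open("vise.pkl","rb"));c,s=np.cos(q[2]),np.sin(q[2])
for v in [(3,-52),(-7,-49),(-7,-8),(3,-16)]:
    x,y=np.array(v)/1e3; print(v,q[0]+x*c-y*s,q[1]+x*s+y*c)
E
```

```text
tcp [0.6255 0.3164 0.1956] yaw -93.0 shift cm [43.21  6.    0.66] turn 0.1 w 0.027989500424089205 F [-0.5 -0.9 -1.4]
(3, -52) 0.55106495223138 -0.11478266666187525
(-7, -49) 0.5412433623521986 -0.11124199268010837
(-7, -8) 0.5434784153557317 -0.0703029582744046
(3, -16) 0.5530274377954578 -0.07883619742759877
```

>>> jog_arm(moves=[[[5.3, 0.8, 0], 0, 2], [[5.3, 0.8, 0], 0, 2], [[5.3, 0.8, 0], 0, 2], [[5.3, 0.8, 0], 0, 2], [[5.3, 0.8, 0], 0, 2], [[5.3, 0.8, 0], 0, 2], [[5.3, 0.8, 0], 0, 2], [[5.3, 0.8, 0], 0, 2], [[0, 0, 0], 0, 2], [[0, 0, 0], 0, 2]])

```text
time_s: 25.8
tcp_pos: [0.5397, -0.1033, 0.1971]
eef_rot: [179.9, -0.0, -93.0]
contact_force: [-0.1, 0.2, -1.3]
gripper_width: 0.028
gripper_force: 19.9
```

```bash
python3 go.py .539 -.107 .054 -93.1; python3 - <<'E'
from h import *
s=get_state();p=capture("wrist"); pickle.dump((s,p),open("w6.pkl","wb"));cv2.imwrite("pics/w6.png",p["pixels"])
E
```

```text
tcp [ 0.5397 -0.1033  0.1971] yaw -93.0 shift cm [ 0.37  0.04 14.31] turn 0.1 w 0.027957266312827116 F [-0.1  0.2 -1.3]
```

View pics/w6.png

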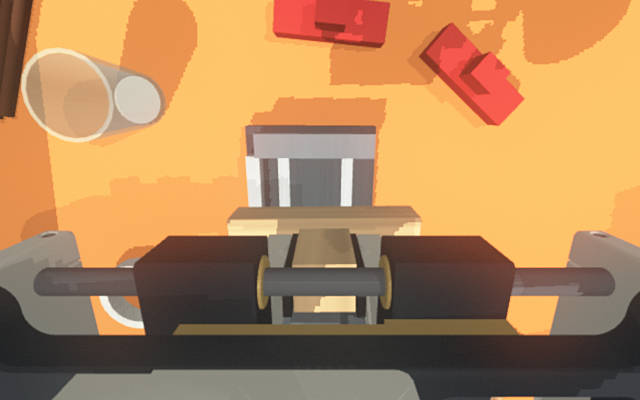

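```bash
python3 - <<'E'
from h import *
s,p=pickle.load(open("w6.pkl","rb"))
q=pickle.load(open("vise.pkl","rb"));c,sn=np.cos(q[2]),np.sin(q[2])
V=lambda *v:np.array([q[0]+v[0]*c-v[1]*sn,q[1]+v[0]*sn+v[1]*c,v[2]])
for v in [(60,-70,50),(-60,-70,50),(60,-94,50),(-60,-94,50),(58,-60,38)]: print(v,proj(p,V(*(np.array(v)/1e3)),s).round(1))
print("seen jaw face edge",at(p,[[253,158],[375,158]],.05,s).round(4), V(.06,-.07,.05), V(-.06,-.07,.05))
E
```

```text
(60, -70, 50) [[254.1 158.6]]
(-60, -70, 50) [[374.1 158.8]]
(60, -94, 50) [[252.5 134.1]]
(-60, -94, 50) [[375.3 134.4]]
(58, -60, 38) [[259.1 166.3]]
seen jaw face edge [[ 0.608  -0.1365  0.05  ]
 [ 0.4863 -0.1301  0.05  ]] [ 0.60699895 -0.13586317  0.05      ] [ 0.48717739 -0.12932155  0.05      ]
```

>>> jog_arm(moves=[[[0.4, 0.1, 4.5], 0, 2], [[0, 0, 4.5], 0, 2], [[0, 0, 3], 0, 2], [[0, 0, 1.5], 0, 2], [[0, 0, 0.5], 0, 2], [[0, 0, 0], 0, 2], [[0, 0, 0], 0, 2]])

```text
time_s: 26.72
tcp_pos: [0.5397, -0.1069, 0.0589]
eef_rot: [-179.9, 0.0, -93.0]
contact_force: [-0.1, -0.0, -1.9]
gripper_width: 0.0279
gripper_force: 19.9
```

>>> jog_arm(moves=[[[0, 0, 0.8], 0, 2], [[0, 0, 0.2], 0, 2], [[0, 0, 0.1], 0, 2], [[0, 0, 0], 0, 2]])

```text
time_s: 27.22
tcp_pos: [0.5386, -0.1071, 0.0476]
eef_rot: [180.0, -0.0, -93.0]
contact_force: [-4.8, 1.0, 9.0]
gripper_width: 0.028
gripper_force: 19.9
```

>>> jog_arm(moves=[[[0.4, -0.4, -0.05], 0, 2], [[0.3, -0.4, 0], 0, 2], [[0, -0.2, 0], 0, 2], [[0, 0, 0], 0, 2]])

```text
time_s: 27.72
tcp_pos: [0.5484, -0.1151, 0.0476]
eef_rot: [180.0, -0.0, -93.0]
contact_force: [-3.0, -1.4, 7.2]
gripper_width: 0.0281
gripper_force: 19.9
```

>>> jog_arm(moves=[[[0.1, -0.2, 0], 0, 2], [[0.1, -0.2, 0], 0, 2], [[0, 0, 0], 0, 2]])

```text
time_s: 28.1
tcp_pos: [0.5503, -0.1161, 0.0475]
eef_rot: [179.8, 0.1, -93.1]
contact_force: [-11.4, 10.9, 15.1]
gripper_width: 0.028
gripper_force: 20.0
```

>>> jog_arm(moves=[[[0, -0.2, 0], 0, 2], [[0, -0.1, 0], 0, 2], [[0, 0, 0], 0, 2]])

```text
time_s: 28.48
tcp_pos: [0.5518, -0.1162, 0.0475]
eef_rot: [179.7, 0.0, -93.1]
contact_force: [-16.3, 11.8, 19.8]
gripper_width: 0.0281
gripper_force: 20.0
```

>>> jog_arm(moves=[[[-0.1, -0.3, -0.1], 0, 2], [[0, 0, 0], 0, 2]])

```text
time_s: 28.72
tcp_pos: [0.5519, -0.1161, 0.0475]
eef_rot: [179.3, -0.0, -93.1]
contact_force: [-21.4, 8.3, 20.1]
gripper_width: 0.0278
gripper_force: 20.0
```

>>> jog_arm(moves=[[[0, 0.2, -0.1], 0, 2], [[0, 0, 0], 0, 4.5], [[0, 0, 0], 0, 4.5], [[0, 0, 0], 0, 4.5], [[0, 0, -5], 0, 4.5], [[0, 0, -6], 0, 6], [[0, 0, -6], 0, 8.7], [[0, 0, -6], 0, 8.7]])

```text
time_s: 29.72
tcp_pos: [0.5565, -0.1161, 0.2817]
eef_rot: [-179.9, 0.0, -93.0]
contact_force: [1.5, -0.2, -0.3]
gripper_width: 0.0693
gripper_force: 0.0
```

>>> jog_arm(moves=[[[5.8, 0.5, -1], 0, 8.7], [[5.8, 0.5, 0], 0, 8.7], [[5.8, 0.5, 0], 0, 8.7], [[0, 0, 0], 0, 8.7], [[0, 0, 0], 0, 8.7]])

```text
time_s: 30.35
tcp_pos: [0.5322, -0.2892, 0.2891]
eef_rot: [180.0, 0.0, -93.1]
contact_force: [0.2, -0.2, 0.0]
gripper_width: 0.0874
gripper_force: 0.0
```

```bash
python3 - <<'E'
from h import *
s=get_state();p=capture("wrist"); pickle.dump((s,p),open("w7.pkl","wb"));cv2.imwrite("pics/w7.png",p["pixels"]); print(s["tcp_pos"],s["eef_rot"])
t=capture("top");
for r in regions_of(p,"blank1"): print("w",r["pixel"],r["confidence"],at(p,r["pixel"],.03,s))
for r in regions_of(t,"blank1"): print("t",r["pixel"],r["confidence"],at(t,r["pixel"],.03))
E
```

```text
[ 0.53218718 -0.28923735  0.28905635] [ 1.79998784e+02  8.63498905e-03 -9.30944065e+01]
w [351.6, 70.8] 0.92 [[ 0.48989728 -0.41015279  0.03      ]]
w [316.2, 301.7] 0.49 [[ 0.55520464 -0.07624479  0.03      ]]
t [433.9, 216.4] 0.82 [[ 0.4734849  -0.40067483  0.03      ]]
t [332.2, 190.1] 0.56 [[ 0.55459558 -0.1162656   0.03      ]]
```

View pics/w7.png

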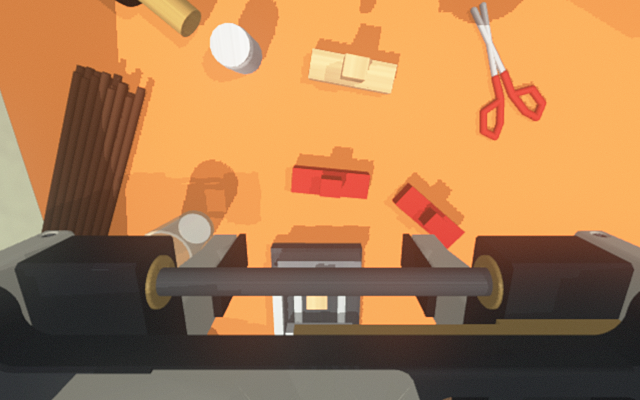

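```bash
cat > fit.py <<'E'
from h import *
from itertools import product
from scipy.optimize import minimize
def fit(p,s,m,x0):
    m=m.astype(np.uint8)
    def sil(q):
        Rz=R.from_euler("z",q[2],degrees=True).as_matrix(); im=np.zeros((1600,2560),np.uint8)
        for X in ([(-.055,.055),(-.018,.018),(0,.024)],[(-.014,.014),(-.012,.012),(.024,.066)]):
            B=np.array(list(product(*X)))@Rz.T+[q[0],q[1],0]
            cv2.fillConvexPoly(im,cv2.convexHull((proj(p,B,s)*4+1.5).astype(np.int32)),1)
        return im
    M=cv2.resize(m,(2560,1600),interpolation=cv2.INTER_NEAREST)
    def f(u):
        i=sil([u[0]/100,u[1]/100,u[2]*10]); return 1-(i&M).sum()/(i|M).sum()
    r=minimize(f,[x0[0]*100,x0[1]*100,x0[2]/10],method="Nelder-Mead",options=dict(initial_simplex=np.array([[x0[0]*100,x0[1]*100,x0[2]/10]]*4)+np.vstack([np.zeros(3),np.eye(3)*.8]),maxiter=120))
    return r.x[0]/100,r.x[1]/100,r.x[2]*10,1-r.fun
E
python3 - <<'E'
from fit import *
s,p=pickle.load(open("w7.pkl","rb"))
try: r=regions_of(p,"blank1")
except Exception as e:
    print(e); s=get_state(); p=capture("wrist"); r=regions_of(p,"blank1")
for k in r:
  if k["pixel"][1]<120: print(fit(p,s,k["pixels"],(.488,-.412,-13)))
E
python3 go.py .488 -.412 .15 -103
```

```text
(np.float64(0.48915903343315903), np.float64(-0.4108823429457092), np.float64(-13.094040385374864), np.float64(0.9683370168237788))
tcp [ 0.5327 -0.2879  0.2895] yaw -92.9 shift cm [12.62  3.83 13.94] turn 10.1 w 0.08700806838073043 F [ 0.6 -0.6  0.4]
```

>>> jog_arm(moves=[[[4.2, 1.25, 0], 0, 8.7], [[4.2, 1.25, 0], 0, 8.7], [[4.2, 1.25, 1], 0, 8.7], [[0, 0, 4.5], 10, 8.7], [[0, 0, 4.5], 0, 8.7], [[0, 0, 4.5], 0, 8.7], [[0, 0, 0], 0, 8.7], [[0, 0, 0], 0, 8.7]])

```text
time_s: 31.6
tcp_pos: [0.4894, -0.4131, 0.1462]
eef_rot: [-179.9, -0.1, -102.9]
contact_force: [0.3, -0.6, 0.8]
gripper_width: 0.0868
gripper_force: 0.0
```

```bash
python3 go.py .4892 -.4109 .030 -103.1
```

```text
tcp [ 0.4894 -0.4131  0.1462] yaw -102.9 shift cm [-0.23  0.09 11.62] turn 0.2 w 0.08679620753868848 F [ 0.3 -0.6  0.8]
```

>>> jog_arm(moves=[[[-0.2, 0.1, 4.5], 0, 8.7], [[0, 0, 4.5], 0, 8.7], [[0, 0, 2.6], 0, 8.7], [[0, 0, 0], 0, 8.7], [[0, 0, 0], 0, 2], [[0, 0, 0], 0, 2], [[0, 0, 0], 0, 2], [[0, 0, 0], 0, 2], [[0, 0, 0], 0, 2], [[0, 0, 0], 0, 2], [[0, 0, 0], 0, 2], [[0, 0, 0], 0, 2]])

```text
time_s: 33.1
tcp_pos: [0.4877, -0.4107, 0.0282]
eef_rot: [-180.0, -0.0, -103.0]
contact_force: [-0.6, 0.2, -0.6]
gripper_width: 0.0278
gripper_force: 20.0
```

>>> jog_arm(moves=[[[0, 0, -1], 0, 2], [[0, 0, -5], 0, 2], [[0, 0, -5], 0, 2], [[0, 0, -5], 0, 2], [[0, 0, -1], 0, 2], [[0, 0, 0], -10, 2], [[0, 0, 0], 0, 2], [[0, 0, 0], 0, 2]])

```text
time_s: 34.1
tcp_pos: [0.4872, -0.4105, 0.1976]
eef_rot: [179.9, 0.0, -93.2]
contact_force: [0.5, 0.5, -1.0]
gripper_width: 0.0278
gripper_force: 20.0
```

```bash
python3 go.py .543 -.070 .19 -93.1
```

```text
tcp [ 0.4872 -0.4105  0.1976] yaw -93.2 shift cm [-34.31  -3.65   0.78] turn -0.1 w 0.027842318397413985 F [ 0.5  0.5 -1. ]
```

>>> jog_arm(moves=[[[-5.7, -0.6, 0], 0, 2], [[-5.7, -0.6, 0], 0, 2], [[-5.7, -0.6, 0], 0, 2], [[-5.7, -0.6, 0], 0, 2], [[-5.7, -0.6, 0], 0, 2], [[-5.7, -0.6, 0], 0, 2], [[0, 0, 0], 0, 2], [[0, 0, 0], 0, 2]])

```text
time_s: 35.1
tcp_pos: [0.5414, -0.0708, 0.1979]
eef_rot: [180.0, -0.0, -93.1]
contact_force: [0.4, 0.2, -0.9]
gripper_width: 0.0279
gripper_force: 20.0
```

```bash
python3 go.py .541 -.070 .051 -93.1
```

```text
tcp [ 0.5414 -0.0708  0.1979] yaw -93.1 shift cm [-0.08  0.03 14.69] turn 0.0 w 0.027907627076685516 F [ 0.4  0.2 -0.9]
```

>>> jog_arm(moves=[[[-0.1, 0.1, 4.5], 0, 2], [[0, 0, 4.5], 0, 2], [[0, 0, 3], 0, 2], [[0, 0, 1.7], 0, 2], [[0, 0, 0.5], 0, 2], [[0, 0, 0], 0, 2], [[0, 0, 0], 0, 2]])

```text
time_s: 35.98
tcp_pos: [0.5412, -0.0702, 0.0571]
eef_rot: [-179.9, 0.0, -93.1]
contact_force: [0.7, -0.8, -0.8]
gripper_width: 0.0279
gripper_force: 20.0
```

>>> jog_arm(moves=[[[0, 0, 0.7], 0, 2], [[0, 0, 0.2], 0, 2], [[0, 0, 0], 0, 2], [[0.3, -0.4, 0], 0, 2], [[0.3, -0.4, 0], 0, 2], [[0.1, -0.2, 0], 0, 2], [[0, 0, 0], 0, 2]])

```text
time_s: 36.85
tcp_pos: [0.5504, -0.0775, 0.0481]
eef_rot: [-180.0, -0.0, -93.0]
contact_force: [-3.1, 1.0, 8.2]
gripper_width: 0.0281
gripper_force: 20.0
```

>>> jog_arm(moves=[[[0.1, -0.3, 0], 0, 2], [[0, -0.2, 0], 0, 2], [[0, 0, 0], 0, 2]])

```text
time_s: 37.22
tcp_pos: [0.5539, -0.0788, 0.0481]
eef_rot: [179.9, -0.0, -93.0]
contact_force: [-7.9, 2.0, 13.4]
gripper_width: 0.0281
gripper_force: 20.0
```

>>> jog_arm(moves=[[[0.1, -0.3, 0], 0, 2], [[0, 0, 0], 0, 2]])

```text
time_s: 37.48
tcp_pos: [0.5538, -0.0796, 0.0478]
eef_rot: [179.6, -0.0, -93.0]
contact_force: [-18.2, 9.1, 21.9]
gripper_width: 0.0281
gripper_force: 20.0
```

>>> jog_arm(moves=[[[0, 0.2, -0.1], 0, 2], [[0, 0, 0], 0, 4.5], [[0, 0, 0], 0, 4.5], [[0, 0, 0], 0, 4.5], [[0, 0, -5], 0, 4.5], [[0, 0, -6], 0, 6], [[0, 0, -6], 0, 8.7], [[0, 0, -6], 0, 8.7], [[-4, 0, 0], 0, 8.7], [[-4, 0, 0], 0, 8.7], [[0, 0, 0], -3, 8.7], [[0, 0, 0], 0, 8.7]])

```text
time_s: 38.98
tcp_pos: [0.5605, 0.0005, 0.2782]
eef_rot: [-180.0, -0.0, -90.0]
contact_force: [0.1, 0.5, 0.1]
gripper_width: 0.0869
gripper_force: 0.0
```

```bash
python3 go.py .5155 .102 .088 -90; python3 - <<'E'
from h import *
s=get_state();p=capture("wrist"); pickle.dump((s,p),open("w8.pkl","wb"))
im=cv2.resize(p["pixels"][30:260,220:420],None,fx=2.6,fy=2.6,interpolation=cv2.INTER_CUBIC)
cv2.imwrite("pics/w8.png",im)
for r in regions_of(p,"knob_mid"): print(r["pixel"],r["confidence"],at(p,r["pixel"],.11,s))
E
```

```text
tcp [5.605e-01 5.000e-04 2.782e-01] yaw -90.0 shift cm [-10.15   4.5   19.02] turn -0.0 w 0.08689133642962713 F [0.1 0.5 0.1]
[357.4, 255.1] 0.83 [[0.52052199 0.08824157 0.11      ]]
```

View pics/w8.png

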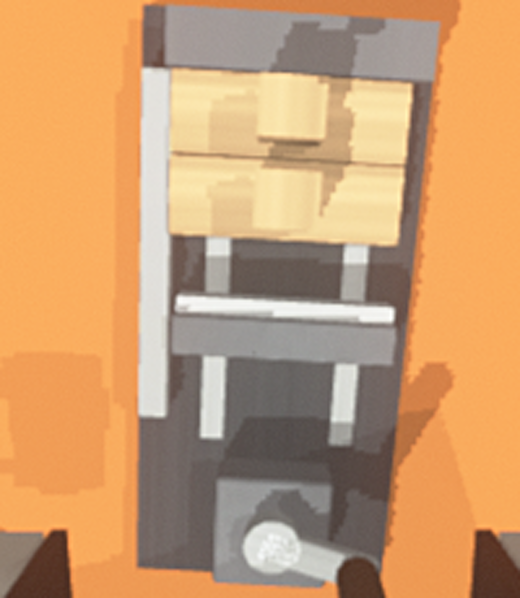

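Both blanks sit side by side against the stop and the fixed jaw. The knob is at the lower right, where I left it.

>>> jog_arm(moves=[[[-5, 2.2, 0], 0, 6], [[-5.2, 2.3, 0], 0, 6], [[0, 0, 5], 0, 6], [[0, 0, 5], 0, 6], [[0, 0, 5], 0, 6], [[0, 0, 3.8], 0, 6], [[0, 0, 0], 0, 6], [[0, 0, 0], 0, 1], [[0, 0, 0], 0, 1], [[0, 0, 0], 0, 1], [[0, 0, 0], 0, 1], [[0, 0, 0], 0, 1]], newtons=25)

```text
time_s: 40.58
tcp_pos: [0.5173, 0.1027, 0.0911]
eef_rot: [-179.8, 0.1, -90.0]
contact_force: [5.0, -0.1, -0.9]
gripper_width: 0.0214
gripper_force: 25.0
```

>>> jog_arm(moves=[[[0, 0, 0], 0, 1], [[0, 0, 0], 0, 1]])

```text
time_s: 40.83
tcp_pos: [0.5173, 0.1027, 0.0911]
eef_rot: [-179.8, 0.1, -90.0]
contact_force: [6.3, -0.7, -0.1]
gripper_width: 0.0214
gripper_force: 25.0
```

>>> jog_arm(moves=[[[-1.91, -1.34, 0], 0, 1], [[-0.98, -2.11, 0], 0, 1], [[0.2, -2.32, 0], 0, 1], [[1.34, -1.91, 0], 0, 1], [[2.11, -0.98, 0], 0, 1], [[2.32, 0.2, 0], 0, 1], [[1.91, 1.34, 0], 0, 1], [[0.98, 2.11, 0], 0, 1], [[-0.2, 2.32, 0], 0, 1], [[-1.34, 1.91, 0], 0, 1], [[-2.11, 0.98, 0], 0, 1], [[-2.32, -0.2, 0], 0, 1]])

```text
time_s: 42.32
tcp_pos: [0.5166, 0.1025, 0.0912]
eef_rot: [-179.8, 0.0, -90.0]
contact_force: [20.0, -9.3, -11.2]
gripper_width: 0.0211
gripper_force: 25.0
```

>>> jog_arm(moves=[[[-1.91, -1.34, 0], 0, 1], [[-0.98, -2.11, 0], 0, 1], [[0.2, -2.32, 0], 0, 1], [[1.34, -1.91, 0], 0, 1], [[0, 0, 0], 0, 1], [[0, 0, 0], 0, 1]])

```text
time_s: 43.08
tcp_pos: [0.5951, 0.1171, 0.0912]
eef_rot: [-179.7, 0.2, -90.0]
contact_force: [8.1, 4.6, -3.1]
gripper_width: 0.0213
gripper_force: 25.0
```

>>> jog_arm(moves=[[[0.99, -0.63, 0], 0, 1], [[0, 0, 0], 0, 1], [[0, 0, 0], 0, 4.5], [[0, 0, 0], 0, 4.5], [[0, 0, 0], 0, 4.5], [[0, 0, -5], 0, 4.5], [[0, 0, -5], 0, 4.5], [[0, 0, -5], 0, 8], [[0, 0, -4], 0, 8], [[5, 1.5, 0], 0, 8.7], [[5, 1.5, 0], 0, 8.7], [[0, 0, 0], 0, 8.7]])

```text
time_s: 44.58
tcp_pos: [0.567, 0.0031, 0.2807]
eef_rot: [-180.0, 0.0, -90.2]
contact_force: [0.4, -0.7, -0.5]
gripper_width: 0.0854
gripper_force: 0.0
```

```bash
python3 - <<'E'
from h import *
s=get_state();p=capture("wrist"); pickle.dump((s,p),open("w9.pkl","wb"));print(s["tcp_pos"],s["time_s"])
im=cv2.resize(p["pixels"][30:260,220:420],None,fx=2.6,fy=2.6,interpolation=cv2.INTER_CUBIC)
cv2.imwrite("pics/w9.png",im)
E
```

```text
[0.56698891 0.0030656  0.28073374] 44.575
```

View pics/w9.png

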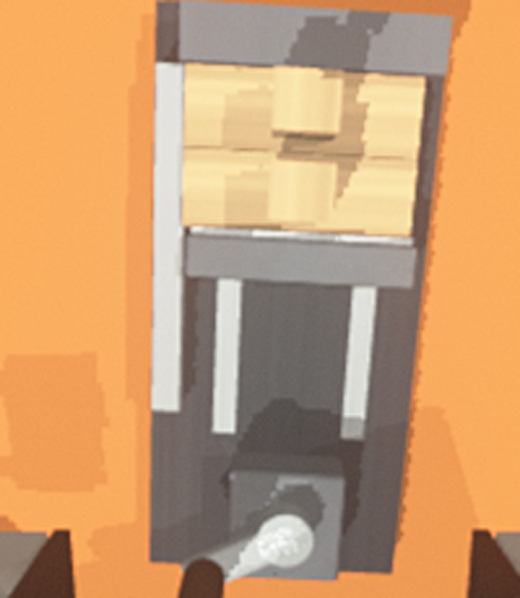

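The pad is clearly pressed in and both blanks are home against the stop. Handing in.

```bash
python3 -c "
from plant import *
print(close_job())"
```

```text
the job is handed in; nothing more can be done
None
```

The job is handed in: the trimmed piece stands on its foot in the tray. Both blanks found are clamped side by side against the end stop, with the sprung pad pressed in an estimated 5 mm (verdict not shown).

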